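Lock the spindle of the test stand

ROBOT

A 7-joint arm with a two-finger parallel gripper is mounted at the origin on the work surface. World frame = base frame: x ahead of the robot, y to its left, z up, the work surface at z = 0. Lengths are in mm, angles in rad, forces in N, time in s.
With the tool pointing down it reaches from about 350 to 775 mm from the base axis. Payload 3.1 kg.
Tool frame: the origin (TCP) lies midway between the tips of the shut fingers; the grasp point (between the pads) lies 19 mm behind it (bot.grip_point_offset is the distance from the TCP to the grasp point, in mm); z points along the fingers, y is the line along which they close (so a half turn about z gives the same grasp; the last joint's range is limited). The gripper opens to 85 mm and grips with 20 to 120 N. Pads are 22 mm wide; open, the fingers measure 114 mm over their backs; the gripper's body (76 mm by 85 mm) begins 54 mm behind the grasp point. The pads swing forward as they close: fully open they stand 13 mm farther back than shut.
Start: joints at [-1.173, 0.311, 0.014, 1.512, -0.004, 1.319, -0.027], TCP at [234.144, 497.689, 196.404] pointing down, gripper open.
Joint ranges: [-2.7, 2.7], [-0.3, 1.91], [-1.27, 1.3], [0.12, 2.57], [-1.44, 4.58], [0.2, 2.03], [-3.05, 3.05]. Speed limits (rad/s): [2.79, 2.79, 3.14, 3.14, 3.14, 3.14, 3.14].

INTERFACE

Orientations are given as a rotation vector (axis times angle).
In Python, from rig import monitor, vision, bot gives the robot as it stands.
- The arm moves only by the shell command python3 -m jog 'ROWS'. ROWS is JSON, a list of rows, each a list of 3 entries, a list of its own where there are three numbers: the shift along the tool's x, y, z in m, then the turn, a rotation vector about the tool's x, y, z in rad, then the finger opening in m, from 0 to 0.0854. A call has 1 to 5 rows; each row shifts and turns the commanded pose from where the row before left it, along the tool's axes as they then stand; what a row does not reach is not made up. A row lasts 1/10 s, in which the tool goes at most 50 mm and 8.59 degrees, less where a joint would pass 70% of its speed; a pose out of reach is approached as far as the arm can. A call is refused whole if a number of a shift passes 0.05 or a number of a turn 0.15, either way. A call with a gripper value outside its range is refused whole. The fingers move at their own pace and stop on an object; the grip force is fixed at half the most. Time passes only in rows, so rows that do not move let the fingers close. It gives the time, the measured TCP pose, the force, the opening and the grip force at its end, in the units of the state.
- monitor.observe(): the state, without advancing time (a new reading comes with each control period).
- vision.get_image(name): name is "scene" or "top" or "wrist"; returns (picture, depth): 400x640x3 uint8, blue, green, red; 400x640 float32, mm along the optical axis (not along the pixel's ray), 0 where there is no reading.
- vision.camera_model(name): a dict with "camera_matrix" (3x3 intrinsics, pixels), "distortion" ([k1, k2, p1, p2, k3] as OpenCV has them; the pictures are not rectified), "origin" and "orientation" of the camera in the world. Camera axes: x right, y up, looking along -z (the intrinsics and any distortion apply to the point x, -y, -z); pixel columns grow to the right and rows downward; lengths in mm; the calibration is good to about 2 mm. A picture is of the moment at which its call begins: read the wrist's pose just before it. camera_model takes no time and is no camera call; for the wrist camera it gives the pose at the moment of the call.
- bot.job_done(): hands the job in; it is judged then, once.
The state is a dict: "time_s": time; "q": joint angles; "qd": joint speeds; "joint_efforts": joint torques, N m; "position": TCP position; "eef_rot": TCP orientation; "wrist_force": force on the tool from outside, world axes, zero at the start; "wrist_torque": the same for the moment, N m; "grip_width": finger opening in mm; "grasp_force": force on a finger pad.
Only numpy, scipy, OpenCV 4.12 (cv2) and the standard library are available. Lean on these libraries where they do the work, as an engineer would, in place of code of your own. Each camera call takes 0.05 s, during which the arm holds its last target. There are 200 camera calls.

TASK

Lock the spindle of the grey test stand: with the fingertips, push the black post round to turn the yellow slotted disc until its slot lines up with the steel lock bar, then push the bar by its red tab through the disc until its nose is fully home against the end of the blue keeper. Only push: do not lift the bar, leave the other things where they are, and finish with the hand clear.

Things in the scene. Friction and masses are not known exactly. Their poses are not given: they have to be found in the camera images.
- stand: Spindle test stand: grey base 130 x 345 x 30 mm, fixed. Origin on the bench right below the disc's axis, z up; the lock bar runs along the stand's +y. The base spans x -65..65, y -240..105 mm, top at z 30. The bar guide lies on it at -y, the blue keeper at +y.
- guide_bridge (a point): Middle of the top of the small black bridge over the bar just before the disc: at (0, -57, 60) mm in the stand's frame, 6 mm long in y. Behind it the black guide's side walls run along y -150..-64 mm, at x +-9.5 to +-17.5, tops at z 50; the guide's floor is at z 36 and runs on to y -235.
- keeper_stop (a point): Middle of the inner face of the blue keeper's end wall, where the bar's nose stops when fully home: at (0, 87, 44) mm in the stand's frame, axes as the stand's. Keeper side walls y 56..95 mm, tops at z 54; a bridge over the bar at y 56..64, top at z 60.
- disc (a joint): Angle of the disc about its vertical axis, rad, anticlockwise from above; stops at -0.3 and 3.44. At 0 the post is on the stand's +x side, at pi/2 on +y (keeper), at pi on -x. The slot lines up with the bar at 0 and equally at pi. Starts between 0.5 and 2.64. Stiff (0.08 N m, 2 to 3 N at the post); stays where it is left.
- disc_center (a point): Centre of the yellow slotted disc, level with its top, 54 mm above the bench. Diameter 96 mm (dark foot 100 mm), cheeks 18 mm high (z 36..54), cut right across by a slot 21 mm wide, open on top, whose mouths flare to 32 mm. Axes turn with the disc: x to the post, y along the slot.
- disc_post (a point): Middle of the top of the black upright post on the disc: 14 mm diameter, 46 mm tall (z 54..100 mm), its axis 34 mm from the disc's axis, at right angles to the slot. Pushed sideways to turn the disc. Site axes turn with the disc.
- bar: Steel lock bar 16 x 160 x 16 mm along its own y, about 0.35 kg, loose in the guide, underside 36 mm above the bench, 1.5 mm play each side; slides with 1 to 5 N. Origin under its middle. Nose at +y, tapered over 20 mm to 8 mm wide. At the start the nose is 58 to 70 mm from the disc's axis, just outside the disc; it travels about 150 mm to the stop.
- bar_nose (a point): Middle of the bar's nose face, at (0, 80, 8) mm in the bar's frame.
- bar_tab (a point): Middle of the rear face (-y side) of the red upright tab at the bar's -y end, at (0, -80, 36) mm in the bar's frame; push here towards the bar's +y. The tab is 30 mm wide (x), 10 mm thick (y), and spans z 52..92 mm above the bench.
- test_plug: Bystander: black test plug with brass tip, 18 mm diameter, 32 mm tall, standing on the stand's base beside the guide on the +x side; origin under its centre.
- thumb_nut: Bystander: brass thumb nut, 22 mm diameter, 20 mm tall, on the stand's base beside the bar on the -x side; origin under its centre.
- screwdriver: Bystander: orange screwdriver about 170 mm long, lying on the bench on the robot's side of the stand; origin under its middle.
- multimeter: Bystander: yellow hand multimeter 75 x 150 x 44 mm, lying beyond the stand; origin under its centre.
- breadboard: Bystander: white breadboard 55 x 165 x 16 mm beyond the stand; origin under its centre.
- parts_jar: Bystander: small jar with blue cap, 44 mm diameter, 60 mm tall, on the robot's side of the stand; origin under its centre.
- mug: Bystander: blue mug, 80 mm diameter, 90 mm tall, off to one side; origin under its centre.
- parts_bin: Bystander: blue open parts bin 100 x 140 x 50 mm, off to the other side; origin under its centre.
Mind the look-alikes: they are no part of the job. There is more than one size of the bar; the job needs the smallest.

How it is judged (in metres and radians):
On the way, in this order (a step that is already met when the one before it is completed fails the run):
1. the disc's slot lines up with the bar (angle between the y axis of disc_center and the y axis of stand, either way round below 0.12 rad), for 0.2 s.
2. the bar is pushed through the disc, fully home in the keeper (y of bar_nose in the frame of stand above 0.08 m and z of bar_nose in the frame of stand between 0.039 and 0.051 m and x of bar_nose in the frame of stand between -0.006 and 0.006 m), for 0.2 s.
At the end, for the whole second after the job is handed in: The bar lies flat in its guide, through the slot and at rest, its nose within 7 mm of the keeper's end wall and within 6 mm of the keeper's middle line, and the slot is within 0.12 rad of the bar's direction (all of step 2 and angle between the y axis of disc_center and the y axis of stand, either way round below 0.12 rad and linear speed of bar below 0.02 m/s and angle between bar's own z axis and vertical below 0.1 rad); the robot touches nothing.
It fails at once if the bar is lifted from its guide (by more than 12 mm) or tipped (z of bar in the frame of stand above 0.048 m or angle between bar's own z axis and vertical above 0.2 rad).
It fails at once if one of the other things (plug, nut, screwdriver, multimeter, breadboard, jar, mug, bin) is moved more than 25 mm (distance of any of test_plug, thumb_nut, screwdriver, multimeter, breadboard, parts_jar, mug, parts_bin from where it was at the start of the episode above 0.025 m).
It also fails if it takes over 54 s, if anything falls off the work surface, if the arm or the gripper's body presses on something with over 40 N, if the wrist force passes 120 N, or if a joint passes its speed limit or range.

## Working session

There is one attempt and no reset: what is moved stays moved. The work goes in short steps, Python scripts to look and compute and a shell command to move; the robot and the scene stay as the last step left them, time stands still between calls to the robot, and variables do not carry over. Pictures are saved under pics/ and viewed, at most 13 in all, crops included, and the job is handed in when it is done.

```bash
mkdir -p pics; ls
cat > h.py <<'E'
import numpy as np,cv2
from scipy.spatial.transform import Rotation as R
from rig import monitor,vision,bot
def Rm(o):
    o=np.array(o,float)
    return o if o.shape==(3,3) else (R.from_rotvec(o).as_matrix() if o.size==3 else R.from_quat(o).as_matrix())
def cam(n):
    m=vision.camera_model(n);return np.array(m["camera_matrix"]),np.array(m["distortion"],float),np.array(m["origin"],float),Rm(m["orientation"])
def ray(c,u,v):
    K,D,o,r=c;p=cv2.undistortPoints(np.array([[[u,v]]],float),K,D)[0,0]
    return r@np.array([p[0],-p[1],-1])
def at_z(c,u,v,z):
    d=ray(c,u,v);return c[2]+d*(z-c[2][2])/d[2]
def at_d(c,u,v,dep): return c[2]+ray(c,u,v)*dep
def proj(c,P):
    K,D,o,r=c;q=(np.atleast_2d(P)-o)@r*np.array([1,-1,-1])
    return cv2.projectPoints(q,np.zeros(3),np.zeros(3),K,D)[0][:,0]
E
python3 - <<'E'
from h import *
for n in("top","scene"):
    im,d=vision.get_image(n);cv2.imwrite(f"pics/{n}0.png",im);np.save(f"pics/{n}0.npy",d);print(n,vision.camera_model(n))
s=monitor.observe();print(s["time_s"],s["position"],s["eef_rot"],s["wrist_force"],Rm(s["eef_rot"]))
E
```

```text
pics
top {'camera_matrix': array([[439.67998938,   0.        , 320.76098411],
       [  0.        , 439.67998938, 195.76808742],
       [  0.        ,   0.        ,   1.        ]]), 'distortion': array([-0.08743648,  0.        ,  0.        ,  0.        ,  0.        ]), 'origin': array([ 328.79095753,   -7.03918907, 1259.55672317]), 'orientation': array([ 0.14118903, -0.12557858, -1.56594429])}
scene {'camera_matrix': array([[430.24892065,   0.        , 323.23435449],
       [  0.        , 430.24892065, 198.93438842],
       [  0.        ,   0.        ,   1.        ]]), 'distortion': array([-0.06885809,  0.        ,  0.        ,  0.        ,  0.        ]), 'origin': array([1154.54972526,  607.97782288,  762.31813941]), 'orientation': array([0.41750343, 1.05811083, 2.14495553])}
0.1 [233.83650557 496.99341225 195.41680924] [-0.68499609 -3.06561575  0.00335858] [1.0255517  0.18055134 0.25751147] [[-9.04893280e-01  4.25637704e-01 -8.35003133e-04]
 [ 4.25638512e-01  9.04891065e-01 -2.00454878e-03]
 [-9.76246679e-05 -2.16931221e-03 -9.99997642e-01]]
```

View pics/top0.png

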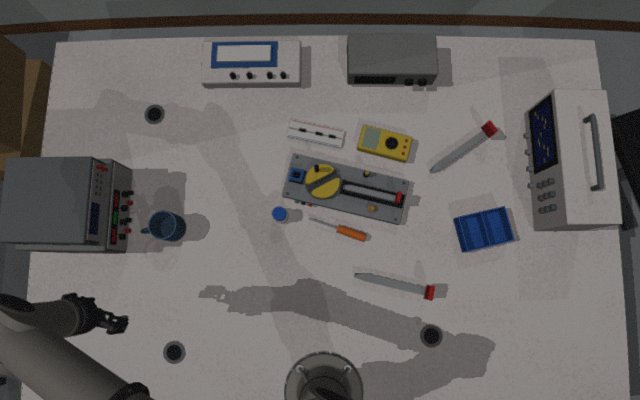

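View pics/scene0.png

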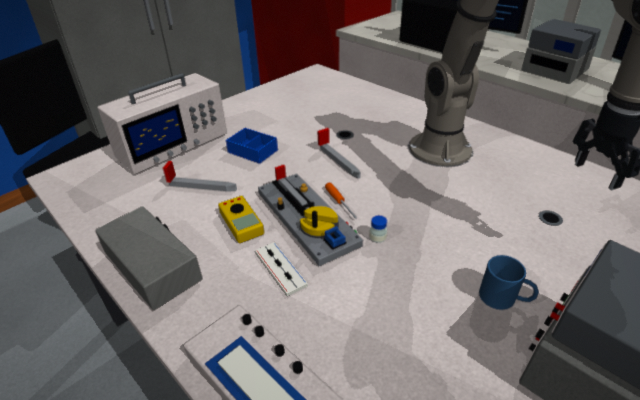

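Candidates for the bar: the one in the stand's guide (tab at top px 398,198), and loose look-alikes with tabs at (490,128) and (430,292). The one in the stand's guide is the smallest, so I'm choosing that. I'll check it in a close crop.

Run:
```python
from h import *
im=cv2.imread("pics/top0.png");c=im[145:230,275:420]
cv2.imwrite("pics/crop0.png",cv2.resize(c,None,fx=5.5,fy=5.5,interpolation=cv2.INTER_CUBIC))
```

```text
(no output)
```

View pics/crop0.png

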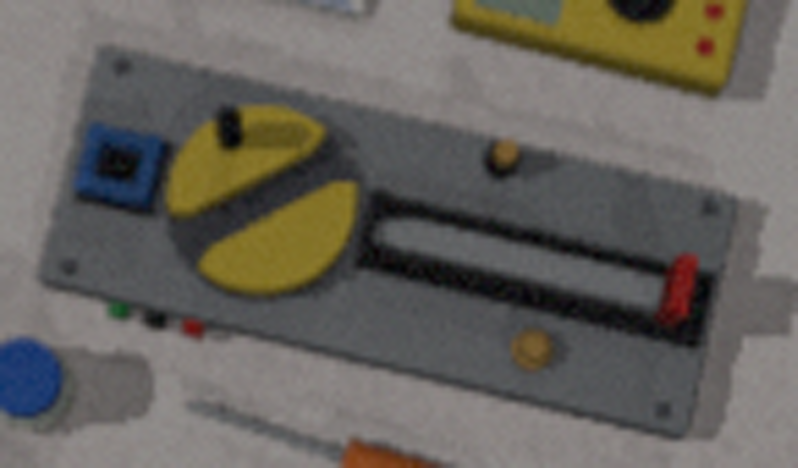

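The crop shows the stand's bar in its guide, with the red tab at crop px (682,290). The disc centre is near (262,200), the post near (230,125), and the slot is turned about 45° off. The brass nut is at (531,350), the plug at (503,157), and the base corners are at (100,45), (735,200), (688,437) and (42,283).

```bash
cat >> h.py <<'E'
def fit(S,W):
    S=np.array(S,float);W=np.array(W,float)[:,:2];a=S.mean(0);b=W.mean(0)
    H=(S-a).T@(W-b);t=np.arctan2(H[0,1]-H[1,0],H[0,0]+H[1,1])
    r=np.array([[np.cos(t),-np.sin(t)],[np.sin(t),np.cos(t)]]);o=b-r@a
    return t,o,r,np.linalg.norm(S@r.T+o-W,axis=1)
E
python3 - <<'E'
from h import *
c=cam("top");d=np.load("pics/top0.npy")
f=lambda x,y:((x+.5)/5.5-.5+275,(y+.5)/5.5-.5+145)
W=[at_z(c,*f(*p),30) for p in[(100,45),(735,200),(688,437),(42,283)]]
t,o,r,e=fit([(65,105),(65,-240),(-65,-240),(-65,105)],W)
print(t,o,e)
for n,p,z in[("disc",(262,200),54),("posttop",(229,112),100),("postbase",(234,140),54),("tab",(684,262),92),("tabtop2",(690,290),92),("plug",(507,150),32+30),("nut",(531,346),50),("slot1",(185,228),45),("slot2",(335,160),45)]:
    q=at_z(c,*f(*p),z);s=r.T@(q[:2]-o);u,v=f(*p);q2=at_d(c,u,v,d[int(round(v)),int(round(u))]);print(n,q.round(1),"stand",s.round(1),"ang",np.degrees(np.arctan2(s[1],s[0])),"depth",q2.round(1))
E
```

```text
-0.23888332240790328 [577.58475173   0.64015923] [0.81978561 3.57935929 1.52989308 3.17918759]
disc [577.7   1.1  54. ] stand [-0.   0.5] ang 95.54339691152667 depth [581.8   1.2  33.8]
posttop [612.4  17.1 100. ] stand [30.  24.2] ang 38.96287323831811 depth [613.1  17.1  97.2]
postbase [609.   15.4  54. ] stand [27.  21.8] ang 38.94017503212985 depth [603.3  15.   78.2]
tab [ 538.7 -206.4   92. ] stand [  11.3 -210.4] ang -86.93558598209894 depth [ 539.1 -206.7   90.3]
tabtop2 [ 524.8 -209.    92. ] stand [  -1.7 -216.2] ang -90.44525592692872 depth [ 525.  -209.1   91.1]
plug [ 601.9 -123.2   62. ] stand [  52.9 -114.6] ang -65.21898024781963 depth [ 602.4 -123.5   59.6]
nut [ 503.2 -134.9   50. ] stand [ -40.2 -149.3] ang -105.08338886589567 depth [ 502.3 -134.2   55.8]
slot1 [564.9  40.6  45. ] stand [-21.8  35.8] ang 121.31294001726894 depth [566.8  40.9  35.1]
slot2 [600.5 -36.3  45. ] stand [ 31.  -30.5] ang -44.55105742442446 depth [602.1 -36.5  37.9]
```

```bash
cat >> h.py <<'E'
O=np.array([577.6,0.6]);T=-0.2389
RS=np.array([[np.cos(T),-np.sin(T)],[np.sin(T),np.cos(T)]])
def where():
    s=monitor.observe();p=np.array(s["position"]);M=Rm(s["eef_rot"])
    # tool y wanted along stand y
    M2=np.array([[-np.cos(T),-np.sin(T),0],[-np.sin(T),np.cos(T),0],[0,0,-1]])
    dr=R.from_matrix(M.T@M2).as_rotvec()
    print("t",s["time_s"],"stand",(RS.T@(p[:2]-O)).round(1),"z",round(p[2],1),"turn to aligned",dr.round(4),"F",np.array(s["wrist_force"]).round(1),"Fstand",(RS.T@np.array(s["wrist_force"])[:2]).round(1),"w",s["grip_width"])
E
python3 -m jog '[[[0,0,0],[0,0,-0.1],0],[[0,0,0],[0,0,-0.1],0]]'; python3 -c "from h import *;where()"
```

```text
time_s: 0.3
position: [233.9, 497.2, 195.7]
eef_rot: [-0.369, -3.119, 0.002]
wrist_force: [-0.5, -0.8, -0.6]
grip_width: 59.2
grasp_force: 0.0
t 0.3 stand [-451.5  401.2] z 195.7 turn to aligned [-0.0015 -0.0002  0.0033] F [-0.5 -0.8 -0.6] Fstand [-0.3 -0.9] w 59.18129301085875
```

```bash
python3 -m jog '[[[-0.04,-0.029,0],[0,0,0],0],[[-0.04,-0.029,0],[0,0,0],0],[[-0.04,-0.029,0],[0,0,0],0],[[-0.04,-0.029,0],[0,0,0],0],[[-0.04,-0.029,0],[0,0,0],0]]' >/dev/null; python3 -m jog '[[[-0.04,-0.029,0],[0,0,0],0],[[-0.04,-0.029,0],[0,0,0],0],[[-0.04,-0.029,0],[0,0,0],0],[[-0.04,-0.029,0],[0,0,0],0],[[0,0,0],[0,0,0],0]]' >/dev/null; python3 -c "from h import *;where()"
```

```text
t 1.3 stand [-84.8 131.3] z 196.0 turn to aligned [-0.0062  0.0044 -0.0159] F [-1. -1.  1.] Fstand [-0.8 -1.2] w 0.06742952005578168
```

```bash
python3 -m jog '[[[-0.04,-0.025,0],[0,0,-0.016],0],[[-0.04,-0.025,0],[0,0,0],0],[[-0.035,-0.023,0],[0,0,0],0],[[0,0,0],[0,0,0],0],[[0,0,0],[0,0,0],0]]' >/dev/null
python3 - <<'E'
from h import *
where();c=cam("wrist");im,d=vision.get_image("wrist");cv2.imwrite("pics/w1.png",im);np.save("pics/w1.npy",d);print(c)
np.savez("pics/w1c.npz",K=c[0],D=c[1],o=c[2],r=c[3])
E
```

```text
t 1.8 stand [24.2 67.3] z 195.3 turn to aligned [-0.0009 -0.0019  0.0122] F [ 0.1 -0.3  0. ] Fstand [ 0.2 -0.3] w 0.40494287107220156
(array([[305.4857022 ,   0.        , 314.41146656],
       [  0.        , 305.4857022 , 197.06179324],
       [  0.        ,   0.        ,   1.        ]]), array([-0.02970783,  0.        ,  0.        ,  0.        ,  0.        ]), array([540.02372487,  78.17085306, 372.92819103]), array([[ 0.22340785, -0.92925959, -0.29422024],
       [ 0.97472388,  0.21251802,  0.06891624],
       [-0.00151398, -0.30217992,  0.95324971]]))
```

View pics/w1.png

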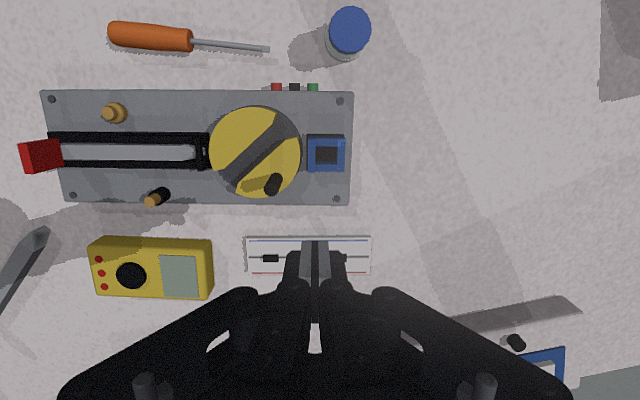

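Run:
```python
from h import *
z=np.load("pics/w1c.npz");c=(z["K"],z["D"],z["o"],z["r"])
W=[at_z(c,*p,30) for p in[(40,91),(353,91),(352,205),(64,201)]]
t,o,r,e=fit([(-65,-240),(-65,105),(65,105),(65,-240)],W);print(t,o,e)
for n,p,z in[("posttop",(272,189),100),("disc",(254,152),54),("keeper",(326,153),54),("tabtop",(40,140),92)]:
    q=at_z(c,*p,z);print(n,q.round(1),(r.T@(q[:2]-o)).round(1),(RS.T@(q[:2]-O)).round(1))
print(proj(c,np.append(O+RS@[24.2,67.3],195.)))
```

```text
-0.23482299246524643 [577.97092335   5.71827182] [2.24963603 3.09599662 1.9833688  2.12416277]
posttop [607.8  21.7 100. ] [25.3 22.5] [24.3 27.7]
disc [576.    4.4  54. ] [-1.6 -1.7] [-2.4  3.4]
keeper [594.   77.8  54. ] [-1.2 73.8] [-2.4 78.9]
tabtop [ 514.9 -179.8   92. ] [ -18.1 -195.1] [ -18.2 -190.1]
[[314.44126258 231.15879041]]
```

Run:
```python
from h import *
where();c=cam("wrist");im,d=vision.get_image("wrist");print(c[2]);where()
```

```text
t 1.85 stand [23.3 69.1] z 195.6 turn to aligned [ 0.0004 -0.0021  0.0152] F [ 0.4  0.9 -0. ] Fstand [0.1 1. ] w 0.14942795053506694
[539.46437114  79.73860302 373.25179412]
t 1.9 stand [22.9 70.1] z 195.9 turn to aligned [ 0.001  -0.0018  0.0171] F [-0.1 -0.   0.2] Fstand [-0.1 -0. ] w -0.3815142846513884
```

```bash
python3 -m jog '[[[-0.007,-0.008,0.01],[0,0,0.016],0],[[0,0,0.04],[0,0,0],0],[[0,0,0.04],[0,0,0],0],[[0,0,0],[0,0,0],0],[[0,0,0],[0,0,0],0]]' >/dev/null; python3 -c "from h import *;where()"
```

```text
t 2.4 stand [30.5 60.9] z 106.2 turn to aligned [-0.0005 -0.0015 -0.0001] F [ 0.4 -0.   0.6] Fstand [0.4 0.1] w -0.19274000256018797
```

Next, take a wrist crop and a top-view measure from here before the final descent.

Run:
```python
from h import *
where();c=cam("wrist");im,d=vision.get_image("wrist");cv2.imwrite("pics/w2.png",im);np.savez("pics/w2c.npz",K=c[0],D=c[1],o=c[2],r=c[3])
cv2.imwrite("pics/w2v.png",im)
```

```text
t 2.4 stand [30.5 60.9] z 106.2 turn to aligned [-0.0005 -0.0015 -0.0001] F [ 0.4 -0.   0.6] Fstand [0.4 0.1] w -0.19274000256018797
```

View pics/w2v.png

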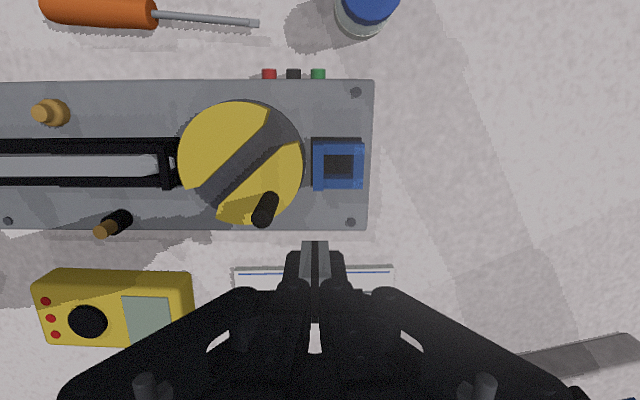

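Run:
```python
from h import *
z=np.load("pics/w2c.npz");c=(z["K"],z["D"],z["o"],z["r"])
print(c[2],proj(c,np.append(O+RS@[30.5,60.9],106.2)))
for n,p,z in[("posttop",(262,221),100),("postbase",(269,199),54),("disc",(241,159),54),("keeper",(338,166),54),("cornerTR",(375,81),30),("cornerBR",(367,231),30),("tipL",(302,240),106),("tipR",(327,240),106)]:
    q=at_z(c,*p,z);print(n,q.round(1),(RS.T@(q[:2]-O)).round(1))
```

```text
[544.75138338  71.42649181 283.79712054] [[314.31612948 231.39811425]]
posttop [609.3  20.7 100. ] [26. 27.]
postbase [608.7  18.7  54. ] [25.9 25. ]
disc [572.9   6.9  54. ] [-6.  5.]
keeper [595.6  77.4  54. ] [-0.7 78.9]
cornerTR [541.6 120.6  30. ] [-63.3 108.1]
cornerBR [665.5  90.9  30. ] [ 64.  108.5]
tipL [625.7  43.5 106. ] [36.6 53. ]
tipR [629.5  59.  106. ] [36.6 69. ]
```

```bash
sed -i 's/^O=.*/O=np.array([578.3,3.5])/' h.py; python3 -m jog '[[[0,0,0.034],[0,0,0],0],[[0,-0.005,0],[0,0,0],0],[[0,-0.007,0],[0,0,0],0],[[0,0,0],[0,0,0],0]]'>/dev/null; python3 -c "from h import *;where()"
```

```text
Traceback (most recent call last):
  File "h.py", line 24, in <module>
    RS=np.array([[np.cos(T),-np.sin(T)],[np.sin(T),np.cos(T)]])
                         ^
NameError: name 'T' is not defined
```

```bash
sed -i 's/^O=.*/O=np.array([578.3,3.5]);T=-0.2389/' h.py; python3 -c "from h import *;where()"
```

```text
t 2.85 stand [33.4 43.5] z 75.1 turn to aligned [-0.0004  0.0044 -0.0034] F [ 0.5 -0.  -0.1] Fstand [0.5 0.1] w -0.029361408968752868
```

```bash
python3 -m jog '[[[0.002,-0.004,0],[0,0,0],0],[[0,-0.004,0],[0,0,0],0],[[0,-0.004,0],[0,0,0],0],[[0,-0.004,0],[0,0,0],0],[[0,-0.004,0],[0,0,0],0]]'>/dev/null; python3 -c "from h import *;where()"
```

```text
t 3.35 stand [29.3 25.2] z 72.5 turn to aligned [-0.      0.     -0.0009] F [-0.1 -0.9  0.1] Fstand [ 0.1 -0.9] w -0.41607984930834935
```

```bash
python3 -m jog '[[[0,-0.004,0],[0,0,0],0],[[0,-0.003,0],[0,0,0],0],[[0,0,0],[0,0,0],0]]'>/dev/null
python3 - <<'E'
from h import *
where();c=cam("wrist");im,d=vision.get_image("wrist");np.savez("pics/w3c.npz",K=c[0],D=c[1],o=c[2],r=c[3])
cv2.imwrite("pics/w3.png",im)
im,d=vision.get_image("top");cv2.imwrite("pics/top3.png",im)
E
```

```text
t 3.65 stand [29.3 17.7] z 72.4 turn to aligned [-0.0005 -0.     -0.0019] F [-0.1  0.1 -0.4] Fstand [-0.2  0. ] w 0.14005067602330484
```

View pics/w3.png

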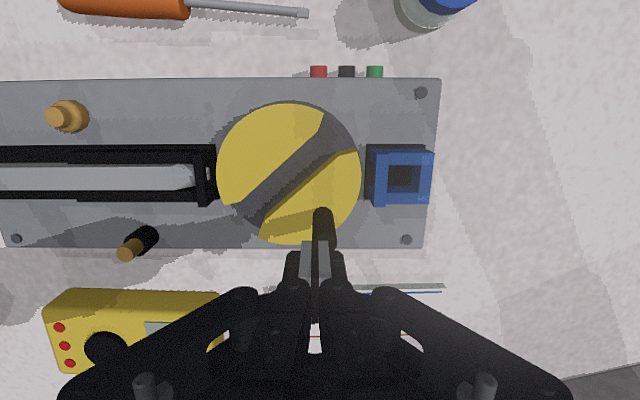

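The fingers have slid past the outside of the post: the post is at px (322,215), and the tips are behind it at (315,242). The fingers' true x is larger than I assumed, so I'll measure it with depth.

Run:
```python
from h import *
where();c=cam("wrist");im,d=vision.get_image("wrist")
def st(u,v):
    q=at_d(c,u,v,d[v,u]);return (RS.T@(q[:2]-O)).round(0),round(q[2]),round(float(d[v,u]))
for u,v in[(308,243),(308,250),(308,260),(308,270),(308,277),(328,250),(328,262),(321,212),(321,222),(318,235),(322,245),(300,220),(280,130),(350,220),(298,262),(338,262)]: print(u,v,im[v,u],st(u,v))
cv2.imwrite("pics/w4.png",cv2.resize(im[190:300,250:390],None,fx=5,fy=5,interpolation=cv2.INTER_CUBIC))
```

```text
t 3.75 stand [29.2 18.7] z 72.4 turn to aligned [ 0.0002 -0.     -0.0008] F [-0.   0.9 -0.6] Fstand [-0.2  0.8] w 0.24385072289855508
308 243 [104 103 102] (array([17., 16.]), 113, 151)
308 250 [98 98 99] (array([17., 16.]), 121, 143)
308 260 [107 105 104] (array([16., 16.]), 132, 133)
308 270 [90 90 91] (array([17., 16.]), 139, 126)
308 277 [103 100 100] (array([16., 16.]), 146, 119)
328 250 [107 104 102] (array([17., 25.]), 122, 142)
328 262 [107 105 103] (array([17., 25.]), 133, 132)
321 212 [29 50 55] (array([18., 23.]), 66, 196)
321 222 [31 43 48] (array([18., 23.]), 84, 179)
318 235 [45 54 56] (array([19., 21.]), 99, 165)
322 245 [100  98  99] (array([17., 22.]), 115, 149)
300 220 [ 57 126 143] (array([29.,  9.]), 54, 211)
280 130 [ 83 169 186] (array([-32.,  -3.]), 56, 190)
350 220 [127 124 127] (array([39., 46.]), 30, 236)
298 262 [38 38 42] (array([20., 11.]), 126, 139)
338 262 [45 46 45] (array([21., 30.]), 125, 140)
```

View pics/w4.png

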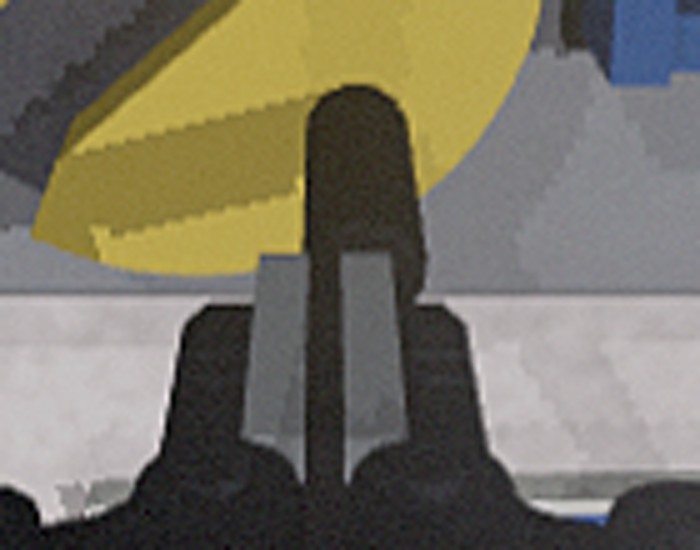

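The visible fingertips read z≈111 by depth while the TCP reads 72, and there was no contact force. I'll check this from the side with the scene camera.

Run:
```python
from h import *
where();c=cam("scene");im,d=vision.get_image("scene")
s=monitor.observe();p=np.array(s["position"]);print(proj(c,[p,p+[0,0,39],np.append(O+RS@[26,22],100)]), s["q"])
u,v=proj(c,p)[0].astype(int);a,b=u-70,v-80
print(a,b);cv2.imwrite("pics/s4.png",cv2.resize(im[b:b+110,a:a+140],None,fx=5,fy=5,interpolation=cv2.INTER_CUBIC))
```

```text
t 3.8 stand [29.2 19. ] z 72.4 turn to aligned [ 0.0003 -0.     -0.0005] F [0. 0. 1.] Fstand [0.  0.1] w 0.05368211247036811
[[312.83564539 219.62666598]
 [312.29264647 207.31336666]
 [314.21628004 211.1695153 ]] [-0.25292125  0.53500224  0.29542487  1.51867858 -0.1665823   1.11268581
  1.40887245]
242 139
```

View pics/s4.png

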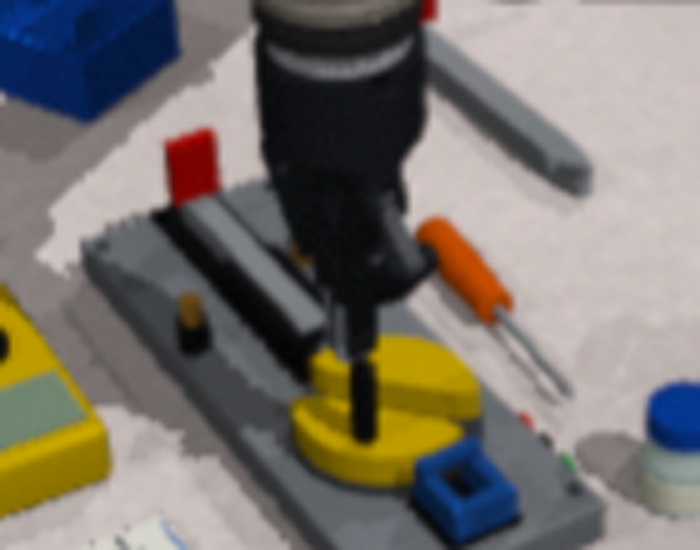

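Both views agree: the real tips are about 37 mm higher than the reported TCP (lateral position is right), so the fingers sit above the post. I'll back off and go down by that amount.

```bash
python3 -m jog '[[[0,0.018,0],[0,0,0],0],[[0,0.018,0],[0,0,0],0],[[0,0,0],[0,0,0],0],[[0,0,0],[0,0,0],0]]'>/dev/null; python3 -c "from h import *;where()"; python3 -m jog '[[[0,0,0.012],[0,0,0],0],[[0,0,0.012],[0,0,0],0],[[0,0,0.010],[0,0,0],0],[[0,0,0],[0,0,0],0],[[0,0,0],[0,0,0],0]]'>/dev/null;  python3 - <<'E'
from h import *
where();c=cam("wrist");im,d=vision.get_image("wrist")
for u,v in[(308,243),(308,255),(323,243),(323,255)]:
    q=at_d(c,u,v,d[v,u]);print((RS.T@(q[:2]-O)).round(0),round(q[2]))
E
```

```text
t 4.25 stand [28.8 56.7] z 72.2 turn to aligned [ 0.0002 -0.0004  0.0028] F [ 0.9 -0.3 -0.2] Fstand [ 0.9 -0. ] w 0.15601687277158174
t 4.75 stand [28.9 54.1] z 37.7 turn to aligned [-0.0006 -0.0011 -0.0015] F [0.3 0.3 0.3] Fstand [0.2 0.3] w -0.1830253200791292
[16. 51.] 80
[16. 51.] 93
[16. 58.] 80
[16. 58.] 93
```

```bash
for i in 1; do :; done; python3 -m jog '[[[0,-0.005,0],[0,0,0],0],[[0,-0.005,0],[0,0,0],0],[[0,-0.005,0],[0,0,0],0],[[0,-0.004,0],[0,0,0],0],[[0,-0.003,0],[0,0,0],0]]'>/dev/null; python3 -c "from h import *;where()"; python3 -m jog '[[[0,-0.003,0],[0,0,0],0],[[0,-0.003,0],[0,0,0],0],[[0,-0.003,0],[0,0,0],0],[[0,0,0],[0,0,0],0]]'>/dev/null
python3 - <<'E'
from h import *
where();c=cam("wrist");im,d=vision.get_image("wrist");cv2.imwrite("pics/w5.png",im)
E
```

```text
t 5.3 stand [32.9 39.4] z 39.9 turn to aligned [0.0097 0.009  0.0025] F [ 8.4  7.  -2. ] Fstand [6.5 8.8] w -0.02986013767615425
t 5.7 stand [31.6 25.5] z 40.0 turn to aligned [0.0033 0.0053 0.    ] F [2.8 3.3 1. ] Fstand [2.  3.9] w -0.1515672475781923
```

View pics/w5.png

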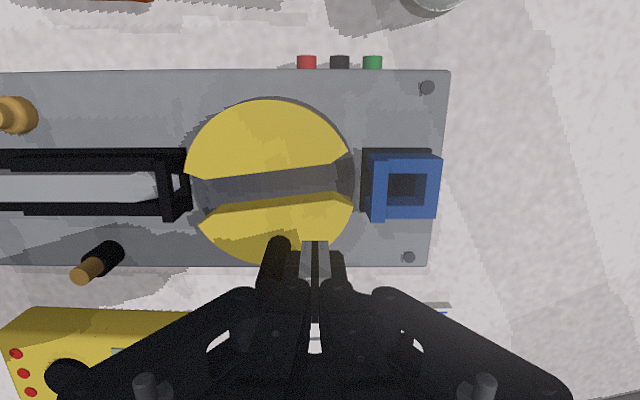

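The post is now being pushed (post top at (279,240), tips at (315,245)). The slot runs from about (200,195) to (345,175), so there are several degrees left. I'll work it out.

```bash
cat >> h.py <<'E'
def slot(save=None):
    """slot angle vs stand y, from depth: cheek points z>48 within r<38 of axis; PCA-free fit by maximal gap"""
    c=cam("wrist");im,d=vision.get_image("wrist")
    v,u=np.mgrid[0:400,0:640];K,D,o,r=c
    p=cv2.undistortPoints(np.stack([u.ravel(),v.ravel()],1).astype(float)[:,None],K,D)[:,0]
    q=(np.c_[p[:,0],-p[:,1],-np.ones(len(p))]*d.reshape(-1,1))@r.T+o
    hsv=cv2.cvtColor(im,cv2.COLOR_BGR2HSV).reshape(-1,3)
    y=(hsv[:,0]>18)&(hsv[:,0]<35)&(hsv[:,1]>90)&(abs(q[:,2]-54)<6)
    s=(q[:,:2]-O)@RS;m=y&(np.hypot(*s.T)<60);s=s[m]
    best=[]
    for a in np.radians(np.arange(-30,30.1,.25)):
        n=s@[np.cos(a),np.sin(a)];t=s@[-np.sin(a),np.cos(a)];k=abs(t)<30
        n=n[k];h=np.arange(-10,10,.5);best.append((min((abs(n-x)<8).sum() for x in h),a))
    lo=min(b[0] for b in best);A=[b[1] for b in best if b[0]<=lo+5];print("slot ang deg",np.degrees(np.mean(A)),len(A),lo,m.sum())
    if save:cv2.imwrite(save,im)
E
python3 - <<'E'
from h import *
where();slot()
E
```

```text
t 5.75 stand [31.  25.1] z 39.7 turn to aligned [ 0.0026  0.004  -0.0001] F [3.2 2.  1.4] Fstand [2.7 2.7] w 0.06270653901700456
slot ang deg 6.75 39 0 15079
```

```bash
python3 -m jog '[[[0,-0.002,0],[0,0,0],0],[[0,-0.002,0],[0,0,0],0],[[0,0,0],[0,0,0],0],[[0,0,0],[0,0,0],0]]'>/dev/null
python3 - <<'E'
from h import *
where();slot()
E
```

```text
t 6.2 stand [28.7 18.8] z 38.2 turn to aligned [-0.0009 -0.0012 -0.0015] F [1.6 2.3 0.3] Fstand [1.  2.6] w 0.25965266818355554
slot ang deg -3.875 40 0 14877
```

```bash
python3 -m jog '[[[0,0.012,0],[0,0,0],0],[[0,0.008,0],[0,0,0],0],[[0,0,-0.04],[0,0,0],0],[[0,0,-0.04],[0,0,0],0],[[0,0,-0.02],[0,0,0],0]]'>/dev/null; python3 -m jog '[[[0.02,-0.04,0],[0,0,0],0],[[0.01,-0.04,0],[0,0,0],0],[[0,-0.04,0],[0,0,0],0],[[0,0,0],[0,0,0],0],[[0,0,0],[0,0,0],0]]'>/dev/null;python3 - <<'E'
from h import *
where();slot("pics/w6.png");slot()
E
```

```text
t 7.25 stand [ -1.4 -81.4] z 138.2 turn to aligned [-0.0003 -0.0012 -0.0036] F [-0.3  0.   0.2] Fstand [-0.3 -0. ] w -0.18675763846143917
slot ang deg -3.7500000000000004 45 0 5911
slot ang deg -3.7500000000000004 45 0 5914
```

View pics/w6.png

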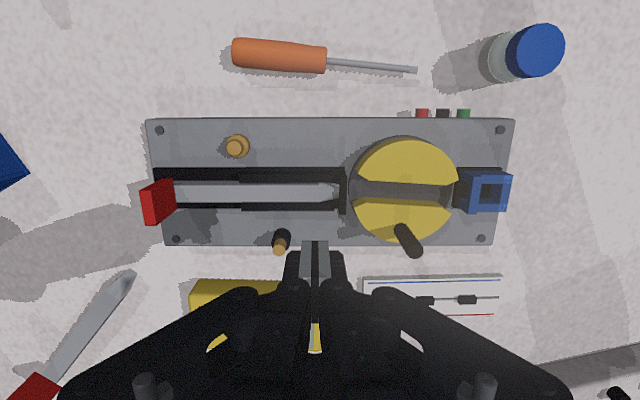

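The slot is now within about 4° of the bar's line. The tapered nose and flared mouth will take up the rest. Next I'll locate the red tab by depth.

```bash
cat >> h.py <<'E'
def tab():
    c=cam("wrist");im,d=vision.get_image("wrist")
    v,u=np.mgrid[0:400,0:640];K,D,o,r=c
    p=cv2.undistortPoints(np.stack([u.ravel(),v.ravel()],1).astype(float)[:,None],K,D)[:,0]
    q=(np.c_[p[:,0],-p[:,1],-np.ones(len(p))]*d.reshape(-1,1))@r.T+o
    hsv=cv2.cvtColor(im,cv2.COLOR_BGR2HSV).reshape(-1,3)
    s=(q[:,:2]-O)@RS
    m=((hsv[:,0]<8)|(hsv[:,0]>172))&(hsv[:,1]>130)&(abs(s[:,0])<40)&(s[:,1]>-290)&(s[:,1]<0)&(q[:,2]>45)&(q[:,2]<100)
    s=s[m];z=q[m,2];t=s[z>88]
    print("n",m.sum(),"z",np.percentile(z,[2,98]).round(),"all x,y 2/98%",np.percentile(s,[2,98],axis=0).round(1).tolist(),"top",np.percentile(t,[3,97],axis=0).round(1).tolist())
E
python3 -c "
from h import *
tab()"
```

```text
n 1312 z [55. 93.] all x,y 2/98% [[-15.4, -216.7], [12.9, -207.5]] top [[-15.2, -216.9], [12.9, -207.9]]
```

```bash
python3 -m jog '[[[0,-0.045,0],[0,0,0],0],[[0,-0.045,0],[0,0,0],0],[[0,-0.045,0],[0,0,0],0],[[0,-0.045,0],[0,0,0],0],[[0,0,0],[0,0,0.149],0]]'>/dev/null; python3 -m jog '[[[0,0,0],[0,0,0.149],0],[[0,0,0],[0,0,0.149],0],[[0,0,0],[0,0,0.149],0],[[0,0,0],[0,0,0.149],0],[[0,0,0],[0,0,0.149],0]]'>/dev/null; python3 -m jog '[[[0,0,0],[0,0,0.149],0],[[0,0,0],[0,0,0.149],0],[[0,0,0],[0,0,0.149],0],[[0,0,0],[0,0,0.149],0],[[0,0,0],[0,0,0.08],0]]'>/dev/null
python3 - <<'E'
from h import *
where();tab()
E
```

```text
t 8.9 stand [  -0.5 -258. ] z 137.9 turn to aligned [-3.0000e-04 -1.1000e-03 -1.5716e+00] F [-0.6 -0.6 -0.5] Fstand [-0.4 -0.8] w -0.00111578354652382
n 724 z [56. 93.] all x,y 2/98% [[-14.7, -217.7], [13.4, -208.3]] top [[-14.7, -217.7], [13.0, -208.3]]
```

```bash
python3 -m jog '[[[0,0,0.045],[0,0,0],0],[[0,0,0.045],[0,0,0],0],[[0,0,0.026],[0,0,0],0],[[0,0,0],[0,0.1,0],0],[[0,0,0],[0,0,0],0]]'>/dev/null
python3 - <<'E'
from h import *
where();tab()
c=cam("wrist");im,d=vision.get_image("wrist")
for u,v in[(308,243),(308,255),(323,243),(323,255)]:
    q=at_d(c,u,v,d[v,u]);print((RS.T@(q[:2]-O)).round(0),round(q[2]))
E
```

```text
t 9.45 stand [  -2.3 -264.2] z 21.1 turn to aligned [ 0.075  -0.0784 -1.5732] F [ 0.1 -2.   0.4] Fstand [ 0.5 -2. ] w 0.28673024687278775
n 2267 z [67. 93.] all x,y 2/98% [[-14.8, -217.7], [13.3, -208.2]] top [[-14.7, -217.6], [12.9, -208.2]]
[  -6. -256.] 65
[  -6. -257.] 77
[   1. -256.] 65
[   1. -257.] 77
```

```bash
python3 -m jog '[[[0.01,0.002,0.001],[0,0,0],0],[[0.01,0,0.001],[0,0,0],0],[[0.01,0,0.001],[0,0,0],0],[[0.005,0,0.0005],[0,0,0],0],[[0.005,0,0.0005],[0,0,0],0]]'>/dev/null;python3 -c "from h import *;where()"; python3 -m jog '[[[0.005,0,0.0005],[0,0,0],0],[[0.005,0,0.0005],[0,0,0],0],[[0.005,0,0.0005],[0,0,0],0],[[0.005,0,0.0005],[0,0,0],0]]'>/dev/null
python3 - <<'E'
from h import *
where();tab();slot()
E
```

```text
t 10.05 stand [   1.3 -220.1] z 22.7 turn to aligned [ 0.0778 -0.0764 -1.5684] F [-0.8 -3.2 -0.1] Fstand [ 0.  -3.3] w -0.184536542347074
t 10.45 stand [   1.2 -200.5] z 22.7 turn to aligned [ 0.0785 -0.0774 -1.5702] F [-0.6 -4.5  1.6] Fstand [ 0.5 -4.5] w 0.25740374787514453
n 3274 z [56. 93.] all x,y 2/98% [[-15.0, -192.7], [13.1, -183.4]] top [[-14.8, -192.8], [12.8, -183.5]]
slot ang deg 1.6892572582046893e-15 241 0 0
```

```bash
python3 -m jog '[[[0.007,0,0.0007],[0,0,0],0],[[0.007,0,0.0007],[0,0,0],0],[[0.007,0,0.0007],[0,0,0],0],[[0.007,0,0.0007],[0,0,0],0],[[0.007,0,0.0007],[0,0,0],0]]'>/dev/null;python3 -c "from h import *;where()"; python3 -m jog '[[[0.007,0,0.0007],[0,0,0],0],[[0.007,0,0.0007],[0,0,0],0],[[0.007,0,0.0007],[0,0,0],0],[[0.007,0,0.0007],[0,0,0],0]]'>/dev/null
python3 - <<'E'
from h import *
where();tab();slot()
E
```

```text
t 11.05 stand [   1.  -164.1] z 22.4 turn to aligned [ 0.0786 -0.0786 -1.5691] F [ 0.3 -2.5  0.7] Fstand [ 0.9 -2.4] w 0.02545050888896696
t 11.45 stand [   1.  -136.1] z 22.4 turn to aligned [ 0.0785 -0.0786 -1.5694] F [-0.7 -2.9  2.2] Fstand [-0. -3.] w 0.10183332404386108
n 3312 z [55. 93.] all x,y 2/98% [[-15.4, -128.5], [12.8, -119.0]] top [[-15.0, -128.4], [12.5, -119.2]]
slot ang deg -3.875 156 0 7488
```

```bash
python3 -m jog '[[[0.007,0,0.0007],[0,0,0],0],[[0.007,0,0.0007],[0,0,0],0],[[0.007,0,0.0007],[0,0,0],0],[[0.007,0,0.0007],[0,0,0],0],[[0.005,0,0.0005],[0,0,0],0]]'>/dev/null;python3 -c "from h import *;where()"; python3 -m jog '[[[0.004,0,0.0004],[0,0,0],0],[[0.004,0,0.0004],[0,0,0],0],[[0.003,0,0.0003],[0,0,0],0],[[0,0,0],[0,0,0],0]]'>/dev/null
python3 - <<'E'
from h import *
where();tab();slot()
E
```

```text
t 12.05 stand [   0.8 -102.2] z 22.3 turn to aligned [ 0.0786 -0.0795 -1.5684] F [-0.  -1.8  0.2] Fstand [ 0.4 -1.8] w -0.09543510138829178
t 12.45 stand [  0.8 -91.3] z 22.4 turn to aligned [ 0.079  -0.0797 -1.5684] F [-0.3 -0.5 -0.2] Fstand [-0.1 -0.5] w 0.049056226744674115
n 3316 z [55. 93.] all x,y 2/98% [[-15.2, -83.6], [13.1, -74.1]] top [[-15.0, -83.3], [12.8, -74.2]]
slot ang deg -3.7500000000000004 43 0 19287
```

Nose is at about y 76; roughly 11 mm remains. Pushing slowly until the force rises.

```bash
python3 -m jog '[[[0.003,0,0.0003],[0,0,0],0],[[0.003,0,0.0003],[0,0,0],0],[[0.002,0,0.0002],[0,0,0],0],[[0,0,0],[0,0,0],0]]';python3 -c "from h import *;where()"; python3 -m jog '[[[0.002,0,0.0002],[0,0,0],0],[[0.002,0,0.0002],[0,0,0],0],[[0,0,0],[0,0,0],0]]'>/dev/null
python3 - <<'E'
from h import *
where();tab();slot()
E
```

```text
time_s: 12.95
position: [559.5, -78.7, 22.6]
eef_rot: [-2.42, -1.902, -0.121]
wrist_force: [0.2, -1.3, 0.9]
grip_width: 0.1
grasp_force: 0.7
t 12.95 stand [  1.2 -84.3] z 22.6 turn to aligned [ 0.0788 -0.0783 -1.5691] F [ 0.2 -1.3  0.9] Fstand [ 0.5 -1.2] w 0.08491677900374052
t 13.25 stand [  1.1 -80.1] z 22.5 turn to aligned [ 0.0788 -0.0785 -1.569 ] F [-0.4 -1.9  1.2] Fstand [ 0.1 -1.9] w 0.19659341150817017
n 3304 z [55. 93.] all x,y 2/98% [[-15.3, -72.5], [13.0, -63.0]] top [[-15.0, -72.3], [12.7, -63.1]]
slot ang deg -3.7499999999999996 41 0 21344
```

```bash
for k in 1; do :; done; python3 -m jog '[[[0.002,0,0.0002],[0,0,0],0],[[0,0,0],[0,0,0],0]]'>/dev/null;python3 -c "from h import *;where()"; python3 -m jog '[[[0.002,0,0.0002],[0,0,0],0],[[0,0,0],[0,0,0],0]]' >/dev/null
python3 - <<'E'
from h import *
where();tab()
E
```

```text
t 13.55 stand [  1.2 -79.6] z 22.6 turn to aligned [ 0.0777 -0.077  -1.57  ] F [-1.2 -3.6  1.1] Fstand [-0.3 -3.8] w 0.1118846209929834
t 13.75 stand [  1.2 -79.6] z 22.5 turn to aligned [ 0.076  -0.0751 -1.5714] F [-1.9 -5.9  1.4] Fstand [-0.4 -6.2] w -0.18595823156769548
n 3340 z [55. 93.] all x,y 2/98% [[-15.2, -72.2], [13.1, -62.5]] top [[-15.0, -71.6], [12.7, -62.6]]
```

The bar has stalled with the force rising, and the tab rear is at y≈-72 (-73 expected when home). Backing off and checking.

```bash
python3 -m jog '[[[-0.01,0,-0.001],[0,0,0],0],[[-0.02,0,-0.002],[0,0,0],0],[[-0.02,0,-0.002],[0,-0.1,0],0],[[0,0,-0.04],[0,0,0],0],[[0,0,-0.04],[0,0,0],0]]'>/dev/null; python3 -m jog '[[[0,0,-0.04],[0,0,0],0],[[0,0,0],[0,0,0],0],[[0,0,0],[0,0,0],0],[[0,0,0],[0,0,0],0]]'>/dev/null;python3 - <<'E'
from h import *
where();tab();slot("pics/w7.png")
E
```

```text
t 14.7 stand [  -0.2 -125.3] z 141.0 turn to aligned [-1.1000e-03 -3.6000e-03 -1.5697e+00] F [ 0.5 -0.5 -0.4] Fstand [ 0.6 -0.3] w -0.0662746430020396
n 647 z [67. 93.] all x,y 2/98% [[-15.4, -72.2], [13.0, -62.9]] top [[-14.8, -72.2], [12.9, -62.9]]
slot ang deg -3.6250000000000004 48 0 6973
```

View pics/w7.png

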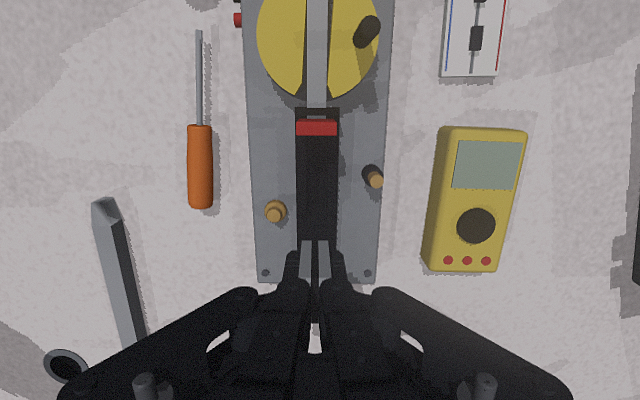

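The picture shows the bar through the slot (317,60) and the tab (316,128) right behind the bridge. The plug, nut, screwdriver and multimeter are undisturbed, and the hand is clear.

```bash
python3 -c "from h import *;print(bot.job_done())"
```

```text
the job is handed in; nothing more can be done
None
```

The spindle is locked and the job is handed in with the hand clear: the bar is through the disc and stopped against the keeper's end (nose at y ≈ 88 mm by my estimate, which is good to about 3 mm), and the slot measures about 4° (0.065 rad) off the bar's direction, inside the 0.12 rad limit; the hand-in gave no verdict.

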